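# Point-and-check a sample before the spin

### The arm

A 6-joint arm with a two-finger parallel gripper is mounted at the origin on the work surface. World frame = base frame: x ahead of the robot, y to its left, z up, the work surface at z = 0. Lengths are in mm, angles in degrees, forces in N, time in s.
With the tool pointing down it reaches from about 300 to 850 mm from the base axis. Payload 4.2 kg.
Tool frame: the origin (TCP) lies at the very end of the fingers, on their centre line; the grasp point (between the pads) lies 19 mm behind it; z points along the fingers, y is the direction in which the jaws open and shut (so a half turn about z gives the same grasp; the last joint's range is limited). The gripper opens to 91 mm and grips with 3 to 60 N. Pads are 32 mm wide; open, the fingers measure 118 mm over their backs; the gripper's body (76 mm by 178 mm) begins 60 mm behind the grasp point.
Start: joints at [-68.067, 18.312, 89.639, -0, 72.044, -1.146], TCP at [225.402, -528.996, 213.976] pointing down, gripper open.
Joint ranges: [-177.97, 177.97], [-48.28, 115.42], [12.27, 149.76], [-77.06, 257.06], [2.81, 150.46], [-146.56, 146.56]. Speed limits (degrees/s): [147.25, 147.25, 180, 180, 180, 180].

### API

Orientations are given as [roll, pitch, yaw] about the fixed x, y, z axes, in that order (R = Rz(yaw) Ry(pitch) Rx(roll)).
In Python, from workcell import monitor, eyes, job gives the robot as it stands.
- The arm moves only by the tool move_arm, never from a script. Its argument "increments" is a list that holds one entry, the list of rows, each a list of 7 numbers: the opening, from 0 (shut) to 1 (fully open), then the shift along the tool's x, y, z in cm, then the turn, a rotation vector about the tool's x, y, z in rad. In form: [[[jaw, x, y, z, ax, ay, az], ...]]. A call has 1 to 12 rows; each row shifts and turns the pose as measured when the row begins, along the tool's axes as they then stand; what a row does not reach is not made up. A row lasts 1/8 s, in which the tool goes at most 62.5 mm and 10.7 degrees, less where a joint would pass 70% of its speed; a pose out of reach is approached as far as the arm can. A call is refused whole if a number of a shift passes 6.25 or a number of a turn 0.188, either way. A call with a gripper value outside its range is refused whole. The fingers move at their own pace and stop on an object; "force" is the grip in N (left out, the last holds). Time passes only in rows, so rows that do not move let the fingers close. It gives the time, the measured TCP pose, the force and the opening at its end, in the units of the state.
- monitor.state(): the state, without advancing time (a new reading comes with each control period).
- eyes.grab_frame(name): name is "scene" or "top" or "wrist"; returns a dict with "color" (420x560x3 uint8, red, green, blue), "z_map" (420x560 float32, mm along the optical axis (not along the pixel's ray), 0 where there is no reading), "camera_matrix" (3x3 intrinsics, pixels), "dist_coeffs" ([k1, k2, p1, p2, k3] as OpenCV has them; the pictures are not rectified), "rvec" (rotation vector, rad) and "tvec" (3), from world to camera coordinates, as OpenCV has them. Camera axes: x right, y down, z forward; pixel columns grow to the right and rows downward; lengths in mm; the calibration is good to about 2 mm. A picture is of the moment at which its call begins.
- job.job_done(): hands the job in, once; it reports no verdict.
The state is a dict: "time_s": time; "qpos": joint angles; "qvel": joint speeds; "effort": joint torques, N m; "ee_pos": TCP position; "ee_rot": TCP orientation; "force": force on the tool from outside, world axes, zero at the start; "torque": the same for the moment, N m; "gripper_width": finger opening in mm.
Only numpy, scipy, OpenCV 4.12 (cv2) and the standard library are available. Lean on these libraries where they do the work, as an engineer would, in place of code of your own. Each camera call takes 0.05 s, during which the arm holds its last target. There are 200 camera calls.

### The job

Do the point-and-check before a sample is moved to the spin rack: with the fingertips just above it (less than 5 cm) and not touching, point straight down at the purple-capped tube in the orange rack for two seconds, then in the same way for two seconds at the empty, yellow-ringed place in the blue rack, and then press the green button on the terminal fully down to confirm and let it come back up. Touch no tube or rack, move nothing, leave the red button alone, and do not bring the fingertips down low over any other tube, even in passing: cross the racks well above the caps.

Things in the scene. Friction and masses are not known exactly. Their poses are not given: they have to be found in the camera images.
- purple_tube: closed sample tube, 16 mm diameter, 95 mm tall over all, with a purple cap 24 mm wide and 17 mm tall at the top; stands upright and loose in a place of the orange rack, its cap's top 101 mm above the work surface and 31 mm above the rack's top. Origin: centre of its underside, z up, so the cap's top is at +95 mm. The sample to be pointed at; it may be in any of the rack's four places
- empty_place: the one empty place of the blue rack: an 18 mm hole, marked by a flat yellow ring (30 mm across, under 2 mm thick) on the rack's top. Origin: centre of the hole's mouth, in the rack's top face, 70 mm above the work surface, z up. The white-capped tubes in the places beside it are 64 mm away (centre to centre) and rise 31 mm above it
- confirm (a joint): travel of the green push button on the terminal: 0 when released, 0.006 m when fully down; presses straight down against a spring (about 4 N when fully down) and comes back up by itself; 0.0045 m or more is a full press
- confirm_top (a point): centre of the top face of the green button (round, 26 mm across), about 57 mm above the work surface when released; moves down with it. Pressed from straight above
- cancel (a joint): travel of the red push button beside the green one, same make, 58 mm away centre to centre; must not be pressed
- cancel_top (a point): centre of the top face of the red button
- terminal: fixed white desk terminal, 130 x 120 mm, 35 mm high, with a dark screen on its far half (top at 39 mm) and the green (left, +y) and red (right, -y) buttons on its near half. Origin: centre of its underside, x away from the buttons towards the screen, z up
- sample_rack: fixed orange block, 125 x 125 mm, 70 mm high, with four round places 64 mm apart in a square (centres at x, y = +-32 mm), all filled with tubes of different cap colours. It stands left or right of the terminal. Origin: centre of its underside, z up
- spin_rack: fixed blue block, 125 x 125 mm, 70 mm high, with four round places 64 mm apart in a square (centres at x, y = +-32 mm), three filled with white-capped tubes and one empty. It stands on the other side of the terminal. Origin: centre of its underside, z up
- red_tube: closed sample tube, 16 mm diameter, 95 mm tall over all, with a red cap 24 mm wide and 17 mm tall at the top; stands upright and loose in a place of the orange rack, its cap's top 101 mm above the work surface and 31 mm above the rack's top. Origin: centre of its underside, z up, so the cap's top is at +95 mm. Bystander: neither touch nor point at it
- green_tube: closed sample tube, 16 mm diameter, 95 mm tall over all, with a green cap 24 mm wide and 17 mm tall at the top; stands upright and loose in a place of the orange rack, its cap's top 101 mm above the work surface and 31 mm above the rack's top. Origin: centre of its underside, z up, so the cap's top is at +95 mm. Bystander: neither touch nor point at it
- yellow_tube: closed sample tube, 16 mm diameter, 95 mm tall over all, with a yellow cap 24 mm wide and 17 mm tall at the top; stands upright and loose in a place of the orange rack, its cap's top 101 mm above the work surface and 31 mm above the rack's top. Origin: centre of its underside, z up, so the cap's top is at +95 mm. Bystander: neither touch nor point at it
- white_tube0: closed sample tube, 16 mm diameter, 95 mm tall over all, with a white cap 24 mm wide and 17 mm tall at the top; stands upright and loose in a place of the blue rack, its cap's top 101 mm above the work surface and 31 mm above the rack's top. Origin: centre of its underside, z up, so the cap's top is at +95 mm. Bystander: neither touch nor point at it
- white_tube1: closed sample tube, 16 mm diameter, 95 mm tall over all, with a white cap 24 mm wide and 17 mm tall at the top; stands upright and loose in a place of the blue rack, its cap's top 101 mm above the work surface and 31 mm above the rack's top. Origin: centre of its underside, z up, so the cap's top is at +95 mm. Bystander: neither touch nor point at it
- white_tube2: closed sample tube, 16 mm diameter, 95 mm tall over all, with a white cap 24 mm wide and 17 mm tall at the top; stands upright and loose in a place of the blue rack, its cap's top 101 mm above the work surface and 31 mm above the rack's top. Origin: centre of its underside, z up, so the cap's top is at +95 mm. Bystander: neither touch nor point at it
- bottle: white bottle with blue cap, 60 mm diameter, 130 mm tall, loose, beyond the terminal. Origin: centre of its underside. Bystander
- marker: grey marker pen with black cap, 130 mm long, 16 mm thick, lying loose on the table on the robot's side of the terminal. Origin: on its underside near mid length, x along it. Bystander
There are look-alikes about, which are no part of the job. What is shaped like the terminal but pink is not meant.

How it is judged:
By the outcome, as a careful person would: the job done as asked, in the order asked, and still so for the second after the job is handed in, with the robot touching nothing.
It also fails if it takes over 53 s, if anything falls off the work surface, if the arm or the gripper's body presses on something with over 40 N, if the wrist force passes 120 N, or if a joint passes its speed limit or range.

## Working session

There is one attempt and no reset: what is moved stays moved. The work goes in short steps, Python scripts to look and compute and a tool call to move; the robot and the scene stay as the last step left them, time stands still between calls to the robot, and variables do not carry over. Pictures are saved under pics/ and viewed, about 8 in all and at most 12, crops included, and the job is handed in when it is done.

Besides the shell and the picture viewer there is one more tool, called by a JSON object that holds its "api" and its "payload", one argument or row to a line. move_arm: Moves the arm, as the interface text tells. Its arguments: {"type":"object","properties":{"increments":{"type":"array"},"force":{"type":"number"}},"required":["increments"]}

```bash
ls; mkdir -p pics
cat > h.py <<'E'
import numpy as np, cv2
from workcell import monitor, eyes, job
def grab(n,tag):
    f=eyes.grab_frame(n); np.savez(f'pics/{n}_{tag}.npz',**{k:np.array(v) for k,v in f.items()})
    cv2.imwrite(f'pics/{n}_{tag}.png',f['color'][:,:,::-1]); return f
def load(n,tag): return dict(np.load(f'pics/{n}_{tag}.npz'))
def ray(f,uv,z):
    "pixel(s) -> world on plane z"
    p=cv2.undistortPoints(np.array(uv,float).reshape(-1,1,2),f['camera_matrix'],np.array(f['dist_coeffs'],float)).reshape(-1,2)
    R=cv2.Rodrigues(np.array(f['rvec'],float))[0]; t=np.array(f['tvec'],float).ravel()
    d=np.c_[p,np.ones(len(p))]@R; c=-R.T@t
    return c+d*((z-c[2])/d[:,2])[:,None]
def deep(f,uv):
    "pixel -> world by depth"
    p=cv2.undistortPoints(np.array(uv,float).reshape(-1,1,2),f['camera_matrix'],np.array(f['dist_coeffs'],float)).reshape(-1,2)
    R=cv2.Rodrigues(np.array(f['rvec'],float))[0]; t=np.array(f['tvec'],float).ravel()
    z=np.array([f['z_map'][int(round(v)),int(round(u))] for u,v in np.reshape(uv,(-1,2))])
    return (np.c_[p,np.ones(len(p))]*z[:,None]-t)@R
E
python3 - <<'E'
from h import *
a=grab('top','0');b=grab('scene','0')
s=monitor.state();print(s)
for f in(a,b):
    R=cv2.Rodrigues(np.array(f['rvec']))[0];print(-R.T@np.array(f['tvec']).ravel())
cv2.imwrite('pics/both.png',cv2.resize(np.vstack([a['color'],b['color']])[:,:,::-1],None,fx=.71,fy=.71))
E
```

```text
pics
{'time_s': 0.1, 'qpos': array([-6.80662679e+01,  1.83477096e+01,  8.97005131e+01, -7.82268184e-04,
        7.20450241e+01, -1.14687193e+00]), 'qvel': array([ 6.35938197e-02, -1.10665486e-04, -1.15876509e-01,  4.84722107e-02,
        1.04646418e-03, -1.86987230e-02]), 'effort': array([ 3.29408849e-04, -4.13331878e+01, -2.32510436e+01,  7.28698005e-02,
        4.21856332e-02, -7.17006674e-05]), 'ee_pos': array([ 225.22774479, -528.54452021,  213.19962463]), 'ee_rot': array([-1.79906757e+02, -1.12273972e-03,  2.30808449e+01]), 'force': array([ 0.08182669, -0.46118924,  0.15161187]), 'torque': array([-0.00966826,  0.00866954,  0.01176094]), 'gripper_width': 91.03978321300885}
[ 312.09076743    7.41434886 1193.54929081]
[1111.65902189 -104.41701518  792.60103381]
```

View pics/top_0.png

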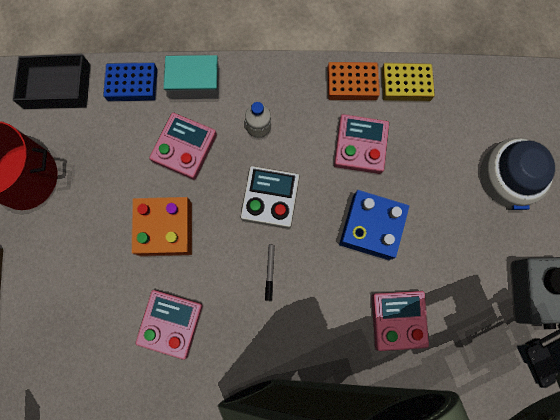

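View pics/scene_0.png

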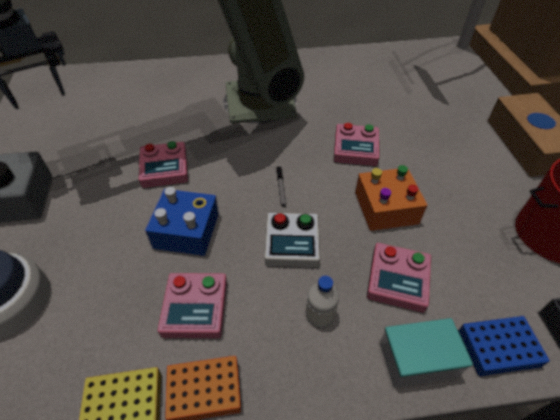

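The top view shows:
- **Orange rack:** around (161,226), with the purple cap at (172,209), red at (143,209), green at (142,238) and yellow at (171,237).
- **Blue rack:** around (375,224), with the ringed empty place at (360,233) and white caps at (369,203), (396,212) and (389,240).
- **White terminal:** at (270,197), with the green button at (256,205) and the red at (280,210).
- **Look-alikes:** four pink terminals at (183,145), (362,143), (169,323) and (402,320). These aren't meant. The perforated racks at the top aren't either. Only the white terminal fits the description.

```bash
cat > m.py <<'E'
from h import *
def blob(f,seed,lo,hi,r=16):
    hsv=cv2.cvtColor(f['color'],cv2.COLOR_RGB2HSV); m=cv2.inRange(hsv,np.array(lo),np.array(hi))
    k=np.zeros_like(m); cv2.circle(k,seed,r,255,-1); m&=k
    n,l,s,c=cv2.connectedComponentsWithStats(m); i=1+np.argmax(s[1:,4])
    x,y,w,h,a=s[i]; return np.array([x+(w-1)/2,y+(h-1)/2]),c[i],(w,h,a)
C=dict(purple=((125,60,40),(165,255,255)),yellow=((22,110,80),(34,255,255)),green=((45,80,40),(85,255,255)),red=((0,150,60),(6,255,255)))
E
python3 - <<'E'
from m import *
T=load('top','0');S=load('scene','0')
for nm,col,z,ts,ss in [('purple','purple',101,(172,209),(385,194)),('ring','yellow',71,(360,232),(199,202)),('greenbtn','green',57,(256,205),(305,220)),('redbtn','red',57,(280,210),(280,219)),
  ('redcap','red',101,(143,209),(412,189)),('greencap','green',101,(142,238),(402,171)),('yelcap','yellow',101,(171,237),(376,174))]:
    for n,f,s in(('top',T,ts),('scene',S,ss)):
        b,c,st=blob(f,s,*C[col],r=11 if nm!='ring' else 14); print(nm,n,c.round(1),st,'ray',ray(f,c,z)[0].round(1),'depth',deep(f,c)[0].round(1))
for p in [(369,203),(396,212),(389,240)]: print('white',p,ray(T,p,101).round(0),deep(T,p).round(0))
print('bottle',deep(T,(257,107)),'marker',deep(T,[(271,245),(268,299)]))
c=np.vstack([np.hstack([cv2.resize(f['color'][y:y+70,x:x+100],None,fx=4,fy=4,interpolation=2) for f,x,y in r]) for r in [((T,115,190),(T,315,190)),((T,225,160),(S,245,190))]])
cv2.imwrite('pics/crop1.png',c[:,:,::-1])
E
```

```text
purple top [171.2 208. ] (np.int32(11), np.int32(11), np.int32(96)) ray [521.8 225.7 101. ] depth [521.5 225.5 102.1]
purple scene [385.  193.4] (np.int32(10), np.int32(12), np.int32(99)) ray [527.4 226.1 101. ] depth [527.1 226.2 100.7]
ring top [358.9 232.1] (np.int32(13), np.int32(13), np.int32(68)) ray [ 471.  -192.4   71. ] depth [ 476.4 -199.1   33.1]
ring scene [199.4 203.5] (np.int32(12), np.int32(8), np.int32(35)) ray [ 471.9 -188.7   71. ] depth [ 460.5 -190.2   58.1]
greenbtn top [254.9 204.9] (np.int32(11), np.int32(11), np.int32(98)) ray [537.   42.6  57. ] depth [536.8  42.6  57.8]
greenbtn scene [305.1 218.6] (np.int32(13), np.int32(10), np.int32(87)) ray [538.9  44.6  57. ] depth [539.6  44.4  57.8]
redbtn top [279.8 209.1] (np.int32(11), np.int32(11), np.int32(98)) ray [527.  -14.6  57. ] depth [527.  -14.6  57. ]
redbtn scene [279.6 217.9] (np.int32(12), np.int32(9), np.int32(76)) ray [528.7 -12.2  57. ] depth [530.1 -12.5  58.8]
redcap top [142.2 208.4] (np.int32(11), np.int32(11), np.int32(88)) ray [521.  290.2 101. ] depth [520.8 290.  102. ]
redcap scene [412.8 
[... 200 characters left out ...]
456.4 287.4 104.7]
greencap scene [402.4 168.9] (np.int32(10), np.int32(9), np.int32(60)) ray [458.1 290.4 101. ] depth [459.3 289.7 102.2]
yelcap top [170.7 236.5] (np.int32(11), np.int32(10), np.int32(89)) ray [458.5 224.8 101. ] depth [458.7 225.1  99.7]
yelcap scene [376.1 171.6] (np.int32(9), np.int32(8), np.int32(60)) ray [458.  226.7 101. ] depth [460.  225.7 103.1]
white (369, 203) [[ 532. -212.  101.]] [[ 532. -212.   99.]]
white (396, 212) [[ 511. -272.  101.]] [[ 512. -272.  101.]]
white (389, 240) [[ 449. -253.  101.]] [[ 449. -254.   97.]]
bottle [[744.85436039  36.46317724 132.3849716 ]] marker [[449.58445526   5.86059991  14.19054981]
 [324.30868747  13.19904618  18.3953077 ]]
```

View pics/crop1.png

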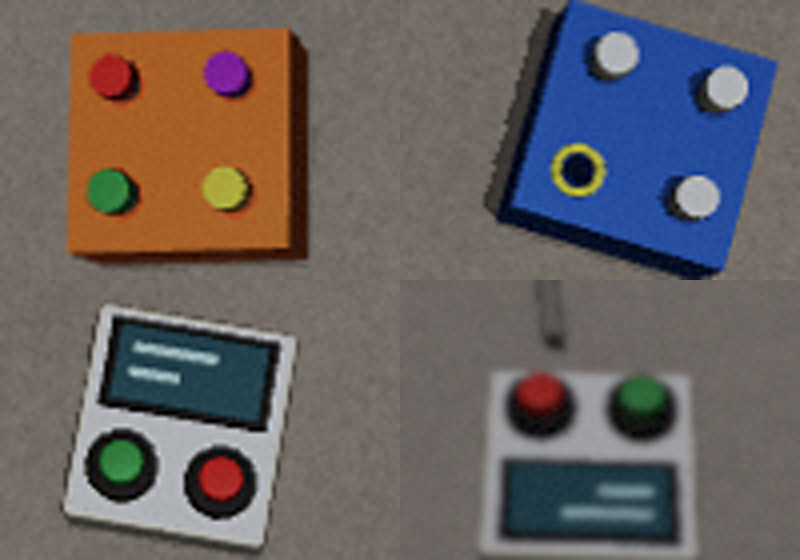

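The crop confirms it. Purple is the rack's upper-right cap, the ringed hole is the blue rack's lower-left place, and the green button is on the left of the white terminal. Both views agree to within about 5 mm:

| Target | Position (x, y) in mm |
|---|---|
| Purple cap | (523, 226) |
| Ring | (471, -191) |
| Green button | (538, 43) |

The spacings (64 mm between places, 58 mm between buttons) and the heights match the description. I'll set out high, with the jaws shutting.

{"api": "move_arm", "payload": {
  "increments": [
    [[0,1,-1,-1,0,0,0],[0,2,-2,-1,0,0,0],[0,3,-3,-1,0,0,0],[0,4,-4,0,0,0,0],[0,4,-4,0,0,0,0],[0,4,-4,0,0,0,0],[0,4,-4,0,0,0,0],[0,4,-4,0,0,0,0],[0,4,-4,0,0,0,0],[0,4,-4,0,0,0,0],[0,4,-4,0,0,0,0],[0,4,-4,0,0,0,0]]
  ]
}}

```text
time_s: 1.6
ee_pos: [447.9, 53.6, 255.4]
ee_rot: [179.8, -0.8, 23.1]
force: [0.8, -1.2, -0.2]
gripper_width: 0.5
```

{"api": "move_arm", "payload": {
  "increments": [
    [[0,3.5,-3.5,0.5,0,0,0],[0,3.5,-3.5,1,0,0,0],[0,3,-3,1,0,0,0],[0,1.5,-1.5,1,0,0,0],[0,0,0,0,0,0,0],[0,0,0,0,0,0,0]]
  ]
}}

```text
time_s: 2.35
ee_pos: [502.4, 216.9, 225.7]
ee_rot: [179.8, -1.1, 23.8]
force: [0.4, -1.1, -0.1]
gripper_width: 0.5
```

```bash
cat >> m.py <<'E'
def go(t):
    from scipy.spatial.transform import Rotation as Ro
    s=monitor.state(); R=Ro.from_euler('xyz',s['ee_rot'],degrees=True)
    D=Ro.from_euler('xyz',[180,0,s['ee_rot'][2]],degrees=True)
    d=np.array(t)-s['ee_pos']; print('tcp',s['ee_pos'].round(1),'d',d.round(1),'tool cm',(R.inv().apply(d)/10).round(2),'rv',(R.inv()*D).as_rotvec().round(4),s['time_s'])
E
python3 - <<'E'
from m import *
w=grab('wrist','1'); go([523,226,200])
f=load('wrist','1'); hsv=cv2.cvtColor(f['color'],cv2.COLOR_RGB2HSV)
for nm in ('purple','yellow','red'):
    m=cv2.inRange(hsv,np.array(C[nm][0]),np.array(C[nm][1])); n,l,s,c=cv2.connectedComponentsWithStats(m)
    for i in range(1,n):
        if s[i,4]>150: print(nm,c[i].round(1),s[i],ray(f,c[i],101)[0].round(1),deep(f,c[i])[0].round(1))
E
```

```text
tcp [502.5 216.8 225.8] d [ 20.5   9.2 -25.8] tool cm [ 2.2  -0.03  2.62] rv [ 0.0029 -0.0186 -0.    ] 2.4
purple [278.2 180.4] [267 169  23  24 421] [522.  227.5 101. ] [522.2 227.6 102. ]
yellow [253.8 231. ] [246 224  17  13 165] [461.2 229.6 101. ] [461.9 229.7 102.9]
red [35.9 19.1] [   0    0   84   45 2973] [572.9 502.4 101. ] [574.1 549.1  47. ]
red [343.   77.2] [332  67  22  23 340] [638.9 210.7 101. ] [649.6 205.6  57.2]
red [220.8 157.2] [209 146  25  24 455] [520.5 290.3 101. ] [520.7 290.2 102. ]
red [452.3 248.4] [443 240  19  18 228] [530.4  19.2 101. ] [525.3 -12.9  58.7]
```

View pics/wrist_1.png

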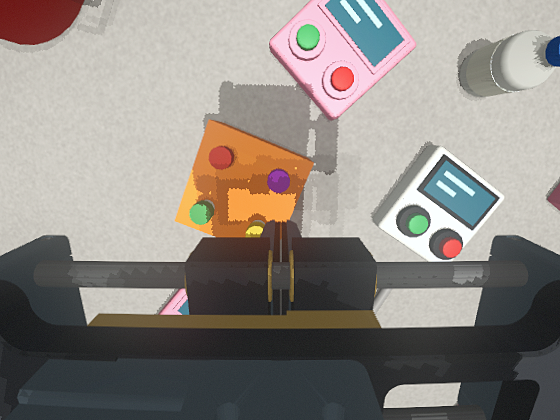

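The wrist view shows the purple cap at (278,180), which gives (522, 227, 102) and agrees with the top view. I'll centre over it at this height, level the tool, then check.

{"api": "move_arm", "payload": {
  "increments": [
    [[0,1.2,0,0.5,0,-0.019,0],[0,1,-0.1,1,0,0,0],[0,0,0,1,0,0,0],[0,0,0,0,0,0,0]]
  ]
}}

```text
time_s: 2.9
ee_pos: [524.0, 224.5, 199.6]
ee_rot: [179.8, 0.1, 23.5]
force: [-1.5, 0.4, 0.2]
gripper_width: 0.4
```

```bash
python3 -c "
from m import *
go([522,227,127])"
```

```text
tcp [524.  224.5 199.6] d [ -2.    2.5 -72.6] tool cm [-0.07 -0.33  7.26] rv [0.0033 0.0017 0.    ] 2.9
```

{"api": "move_arm", "payload": {
  "increments": [
    [[0,-0.1,-0.2,1,0.003,0,0],[0,0,-0.1,1.5,0,0,0],[0,0,0,1.5,0,0,0],[0,0,0,1.3,0,0,0],[0,0,0,1,0,0,0],[0,0,0,0.5,0,0,0],[0,0,0,0,0,0,0]]
  ]
}}

```text
time_s: 3.78
ee_pos: [520.6, 226.6, 126.1]
ee_rot: [180.0, 0.2, 23.5]
force: [-0.6, -0.3, 1.2]
gripper_width: 0.4
```

```bash
python3 -c "
from m import *
go([522,227,127])"
```

```text
tcp [520.6 226.6 126.1] d [1.4 0.4 0.9] tool cm [ 0.14  0.02 -0.09] rv [0.0001 0.0035 0.    ] 3.775
```

{"api": "move_arm", "payload": {
  "increments": [
    [[0,0.1,0,0,0,0,0],[0,0,0,0,0,0,0],[0,0,0,0,0,0,0],[0,0,0,0,0,0,0],[0,0,0,0,0,0,0],[0,0,0,0,0,0,0],[0,0,0,0,0,0,0],[0,0,0,0,0,0,0],[0,0,0,0,0,0,0],[0,0,0,0,0,0,0],[0,0,0,0,0,0,0],[0,0,0,0,0,0,0]]
  ]
}}

```text
time_s: 5.28
ee_pos: [522.6, 227.5, 127.7]
ee_rot: [180.0, 0.0, 23.5]
force: [-0.1, 0.8, 0.4]
gripper_width: 0.1
```

{"api": "move_arm", "payload": {
  "increments": [
    [[0,0,0,0,0,0,0],[0,0,0,0,0,0,0],[0,0,0,0,0,0,0],[0,0,0,0,0,0,0],[0,0,0,0,0,0,0],[0,0,0,0,0,0,0],[0,0,0,0,0,0,0],[0,0,0,0,0,0,0],[0,0,0,0,0,0,0],[0,0,0,0,0,0,0],[0,0,0,0,0,0,0],[0,0,0,0,0,0,0]]
  ]
}}

```text
time_s: 6.78
ee_pos: [522.6, 227.5, 127.7]
ee_rot: [180.0, 0.0, 23.5]
force: [0.3, 0.8, -0.2]
gripper_width: 0.4
```

Purple was held for 3 s. Next I'll go straight up, then across high.

{"api": "move_arm", "payload": {
  "increments": [
    [[0,0,0,-1,0,0,0],[0,0,0,-3,0,0,0],[0,0,0,-3,0,0,0],[0,0,0,-2.5,0,0,0],[0,-1,1.7,-0.5,0,0,0],[0,-2.1,3.6,0,0,0,0],[0,-2.1,3.6,0,0,0,0],[0,-2.1,3.6,0,0,0,0],[0,-2.1,3.6,0,0,0,0],[0,-2.1,3.6,0,0,0,0],[0,-2.1,3.6,0,0,0,0],[0,-2.1,3.6,0,0,0,0]]
  ]
}}

```text
time_s: 8.28
ee_pos: [478.5, -96.5, 229.6]
ee_rot: [180.0, 0.5, 23.7]
force: [0.7, -0.2, -1.1]
gripper_width: 0.4
```

```bash
python3 -c "
from m import *
go([471,-191,200])"
```

```text
tcp [478.5 -96.5 229.6] d [ -7.5 -94.5 -29.6] tool cm [-4.46  8.35  3.  ] rv [0.0008 0.0081 0.    ] 8.275
```

{"api": "move_arm", "payload": {
  "increments": [
    [[0,-2,2.2,0,0,0.008,0],[0,-2,2.2,0,0,0,0],[0,-2,2.2,0,0,0,0],[0,-0.5,0.6,0,0,0,0],[0,0,0,0,0,0,0],[0,0,0,0,0,0,0]]
  ]
}}

```text
time_s: 9.02
ee_pos: [439.5, -195.3, 226.5]
ee_rot: [-179.8, 0.4, 23.3]
force: [0.5, 0.2, 0.4]
gripper_width: 0.3
```

Run:
```python
from m import *
f=grab('wrist','2'); hsv=cv2.cvtColor(f['color'],cv2.COLOR_RGB2HSV)
for nm,z in (('yellow',71),('green',57),('red',57)):
    m=cv2.inRange(hsv,np.array(C[nm][0]),np.array(C[nm][1])); n,l,s,c=cv2.connectedComponentsWithStats(m)
    for i in range(1,n):
        if s[i,4]>100:
            x,y,w,h,a=s[i]; print(nm,c[i].round(1),s[i],ray(f,c[i],z)[0].round(1),ray(f,(x+(w-1)/2,y+(h-1)/2),z)[0].round(1))
go([471,-191,200])
```

```text
yellow [287.9 166.7] [276 154  26  26 253] [ 469.3 -191.    71. ] [ 469.8 -191.6   71. ]
green [112.   23.2] [101  11  23  25 453] [535.8  42.9  57. ] [536.  43.  57.]
red [398.2  20.6] [386   8  25  27 500] [ 656.4 -237.2   57. ] [ 656.  -237.1   57. ]
tcp [ 439.5 -195.2  226.5] d [ 31.5   4.2 -26.5] tool cm [3.07 0.87 2.63] rv [-0.0037  0.0067 -0.    ] 9.075
```

View pics/wrist_2.png

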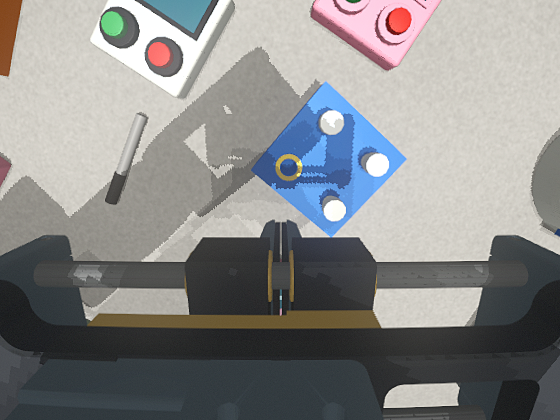

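The ring shows at (288,167), which gives (470, -191), and the green button at (112,23) gives (536, 43). Both confirm the earlier values. I'll centre over the ring.

{"api": "move_arm", "payload": {
  "increments": [
    [[0,1.5,0.4,0.5,-0.003,0.007,0],[0,1.5,0.4,1,0,0,0],[0,0,0,1,0,0,0],[0,0,0,0,0,0,0]]
  ]
}}

```text
time_s: 9.57
ee_pos: [473.4, -188.3, 198.8]
ee_rot: [-179.9, -0.0, 23.5]
force: [-0.1, -0.8, 0.4]
gripper_width: 0.7
```

```bash
python3 -c "
from m import *
go([470,-191,97])"
```

```text
tcp [ 473.4 -188.3  198.8] d [  -3.4   -2.7 -101.8] tool cm [-0.43  0.13 10.18] rv [-0.0018 -0.0004  0.    ] 9.575
```

{"api": "move_arm", "payload": {
  "increments": [
    [[0,-0.3,0.1,1,0,0,0],[0,-0.1,0,2,0,0,0],[0,0,0,2,0,0,0],[0,0,0,2,0,0,0],[0,0,0,1.5,0,0,0],[0,0,0,0.8,0,0,0],[0,0,0,0.5,0,0,0],[0,0,0,0,0,0,0]]
  ]
}}

```text
time_s: 10.58
ee_pos: [467.4, -192.0, 96.5]
ee_rot: [-179.9, 0.0, 23.4]
force: [-0.2, -0.5, -0.2]
gripper_width: 0.6
```

```bash
python3 -c "
from m import *
go([470,-191,97])"
```

```text
tcp [ 467.4 -192.    96.5] d [2.6 1.  0.5] tool cm [ 0.28  0.01 -0.05] rv [-0.0011  0.0003 -0.    ] 10.575
```

{"api": "move_arm", "payload": {
  "increments": [
    [[0,0.2,0,0,0,0,0],[0,0,0,0,0,0,0],[0,0,0,0,0,0,0],[0,0,0,0,0,0,0],[0,0,0,0,0,0,0],[0,0,0,0,0,0,0],[0,0,0,0,0,0,0],[0,0,0,0,0,0,0],[0,0,0,0,0,0,0],[0,0,0,0,0,0,0],[0,0,0,0,0,0,0],[0,0,0,0,0,0,0]]
  ]
}}

```text
time_s: 12.08
ee_pos: [470.4, -191.5, 97.9]
ee_rot: [179.9, -0.1, 23.4]
force: [-0.3, 0.3, 0.5]
gripper_width: 0.5
```

{"api": "move_arm", "payload": {
  "increments": [
    [[0,0,0,0,0,0,0],[0,0,0,0,0,0,0],[0,0,0,0,0,0,0],[0,0,0,0,0,0,0],[0,0,0,0,0,0,0],[0,0,0,0,0,0,0],[0,0,0,0,0,0,0],[0,0,0,0,0,0,0],[0,0,0,0,0,0,0],[0,0,0,0,0,0,0],[0,0,0,0,0,0,0],[0,0,0,0,0,0,0]]
  ]
}}

```text
time_s: 13.58
ee_pos: [470.4, -191.5, 97.9]
ee_rot: [179.9, -0.1, 23.4]
force: [-0.5, 0.2, 0.3]
gripper_width: 0.4
```

Held for 3 s. Next is up and over to above the green button at (537, 43).

{"api": "move_arm", "payload": {
  "increments": [
    [[0,0,0,-1,0,0,0],[0,0,0,-3,0,0,0],[0,0,0,-3,0,0,0],[0,0,0,-3,0,0,0],[0,1.3,-1.6,-1,0,0,0],[0,2.7,-3.3,0,0,0,0],[0,2.7,-3.3,0,0,0,0],[0,2.7,-3.3,0,0,0,0],[0,2.7,-3.3,0,0,0,0],[0,2.3,-2.9,0,0,0,0],[0,0.8,-1,0,0,0,0],[0,0,0,0,0,0,0]]
  ]
}}

```text
time_s: 15.08
ee_pos: [539.3, 45.9, 220.4]
ee_rot: [179.5, -0.6, 23.3]
force: [0.8, 0.8, 0.1]
gripper_width: 0.5
```

```bash
python3 -c "
from m import *
go([537,43,100])"
```

```text
tcp [539.3  45.9 220.4] d [  -2.3   -2.9 -120.4] tool cm [-0.46  0.08 12.03] rv [ 0.008  -0.0109 -0.    ] 15.075
```

{"api": "move_arm", "payload": {
  "increments": [
    [[0,-0.2,0,1,0.008,-0.011,0],[0,-0.1,0,2,0,0,0],[0,0,0,2,0,0,0],[0,0,0,2,0,0,0],[0,0,0,2,0,0,0],[0,0,0,2,0,0,0],[0,0,0,1.5,0,0,0],[0,0,0,0.8,0,0,0],[0,0,0,0.4,0,0,0],[0,0,0,0,0,0,0],[0,0,0,0,0,0,0]]
  ]
}}

```text
time_s: 16.45
ee_pos: [533.2, 33.4, 76.9]
ee_rot: [180.0, 0.4, 22.5]
force: [0.1, -0.5, 0.1]
gripper_width: 0.3
```

```bash
python3 -c "
from m import *
go([537,43,57])"
```

```text
tcp [533.2  33.4  76.9] d [  3.8   9.6 -19.9] tool cm [ 0.73 -0.74  1.98] rv [0.0004 0.0064 0.    ] 16.45
```

{"api": "move_arm", "payload": {
  "increments": [
    [[0,0.4,-0.4,0,0,0.006,0],[0,0.2,-0.2,0,0,0,0],[0,0,0,0,0,0,0],[0,0,0,0,0,0,0]]
  ]
}}

```text
time_s: 16.95
ee_pos: [537.5, 42.3, 78.0]
ee_rot: [179.9, -0.1, 22.6]
force: [-1.0, 0.2, -0.5]
gripper_width: 0.8
```

```bash
python3 -c "
from m import *
go([537,43,57])"
```

```text
tcp [537.5  42.3  78. ] d [ -0.5   0.7 -21. ] tool cm [-0.02 -0.09  2.1 ] rv [ 0.0011 -0.0024 -0.    ] 16.95
```

{"api": "move_arm", "payload": {
  "increments": [
    [[0,0,0,0.6,0,0,0],[0,0,0,0.6,0,0,0],[0,0,0,0.4,0,0,0],[0,0,0,0,0,0,0],[0,0,0,0,0,0,0]]
  ]
}}

```text
time_s: 17.58
ee_pos: [537.1, 42.1, 60.3]
ee_rot: [180.0, -0.1, 22.5]
force: [0.0, 0.5, 0.4]
gripper_width: 0.6
```

```bash
python3 -c "
from m import *
go([537,43,57])"
```

```text
tcp [537.1  42.1  60.3] d [-0.1  0.9 -3.3] tool cm [ 0.03 -0.09  0.33] rv [ 0.0008 -0.0011 -0.    ] 17.575
```

{"api": "move_arm", "payload": {
  "increments": [
    [[0,0,-0.1,0.3,0,0,0],[0,0,0,0.3,0,0,0],[0,0,0,0.2,0,0,0],[0,0,0,0.1,0,0,0],[0,0,0,0.1,0,0,0]]
  ]
}}

```text
time_s: 18.2
ee_pos: [537.0, 43.1, 51.2]
ee_rot: [179.9, -0.1, 22.5]
force: [-3.2, -0.7, 9.7]
gripper_width: 0.7
```

At 9.7 N this is well past the 4 N spring, so the button is on its stop. I'll make one small extra push, then go straight up.

{"api": "move_arm", "payload": {
  "increments": [
    [[0,0,0,0.1,0,0,0],[0,0,0,0.1,0,0,0]]
  ]
}}

```text
time_s: 18.45
ee_pos: [537.0, 43.1, 51.2]
ee_rot: [179.9, -0.2, 22.5]
force: [-2.8, 0.2, 9.9]
gripper_width: 0.7
```

{"api": "move_arm", "payload": {
  "increments": [
    [[0,0,0,-0.5,0,0,0],[0,0,0,-1,0,0,0],[0,0,0,-2,0,0,0],[0,0,0,-3,0,0,0],[0,0,0,-3,0,0,0],[0,0,0,-2,0,0,0],[0,-1,0,-1,0,0,0],[0,-2,0,0,0,0,0],[0,-2,0,0,0,0,0],[0,-1,0,0,0,0,0],[0,0,0,0,0,0,0],[0,0,0,0,0,0,0]]
  ]
}}

```text
time_s: 19.95
ee_pos: [477.3, 19.0, 179.6]
ee_rot: [180.0, -0.0, 22.5]
force: [-0.5, -0.5, 0.1]
gripper_width: 0.4
```

Run:
```python
from m import *
f=grab('wrist','3');S=grab('scene','3');T=grab('top','3');go([537,43,57])
hsv=cv2.cvtColor(f['color'],cv2.COLOR_RGB2HSV);m=cv2.inRange(hsv,np.array(C['green'][0]),np.array(C['green'][1]));n,l,s,c=cv2.connectedComponentsWithStats(m)
for i in range(1,n):
    if s[i,4]>150: print(c[i],deep(f,c[i])[0].round(1), np.median([deep(f,c[i]+[a,b])[0][2] for a in(-3,0,3) for b in(-3,0,3)]))
for nm,z,p in(('purple',101,(385,194)),('red',101,(412,189)),('green',101,(402,171)),('yellow',101,(376,174)),('yellow',71,(199,202))):
    try: _,c,st=blob(S,p,*C[nm],r=11); print(nm,c.round(1),st)
    except Exception as e: print(nm,e)
v=np.vstack([f['color'][:200],S['color'][120:340]]); cv2.imwrite('pics/fin.png',v[:,:,::-1])
```

```text
tcp [477.4  19.  179.5] d [  59.6   24.  -122.5] tool cm [ 6.43  0.07 12.25] rv [0.0003 0.0001 0.    ] 20.1
[533.96192053 103.82450331] [ 665.1 -176.7   57.5] 57.24143794685882
[279.97260274 137.3072407 ] [535.8  43.6  57.2] 57.94878982490785
purple [385.  193.4] (np.int32(10), np.int32(13), np.int32(100))
red [412.4 188.4] (np.int32(11), np.int32(8), np.int32(69))
green [402.4 169. ] (np.int32(10), np.int32(9), np.int32(61))
yellow [376.1 171.7] (np.int32(9), np.int32(8), np.int32(61))
yellow [199.  203.2] (np.int32(11), np.int32(8), np.int32(36))
```

View pics/fin.png

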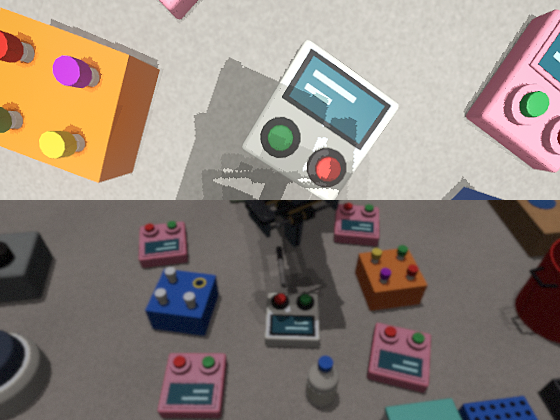

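The upper half of the picture (wrist) shows the green button at (280,137), back up at about 57 mm. The lower half (scene) shows the racks, tubes, bottle and marker unmoved.

```bash
python3 -c "
from h import *
print(job.job_done(), monitor.state()['time_s'])"
```

```text
the job is handed in; nothing more can be done
the job is handed in; nothing more can be done
```

The point-and-check is done in the order asked and handed in at about 20 s of the 53 s allowed; the hand-in reports no verdict.

1. **Purple tube:** the closed fingertips pointed straight down for 3 s at (522.6, 227.5), about 27 mm above the cap.
2. **Empty place:** they then pointed in the same way for 3 s at the yellow ring at (470.4, -191.5), about 28 mm above the rack's top.
3. **Green button:** I pressed it until the tool stopped at z = 51.2 mm, about 6 mm down, at about 10 N. Two further 1 mm commands moved it no further. I then lifted clear.

- **Crossings:** readings between targets had the fingertips at about 220–255 mm, against caps at 101 mm.
- **Last checks:** the button top reads 57–58 mm again, so it is back up. In the scene view the four coloured caps and the ring are within 0.5 px of where they started. The white tubes, bottle and marker I checked only by eye, and they look unmoved.
- **Off course:** the first descent to the button drifted about 10 mm sideways. I corrected this at 77 mm height, about 20 mm above the button, before touching anything.
- **Disagreement:** the top and scene cameras differed by up to about 5 mm on the purple cap. The wrist camera agreed with the top one, so I used that.

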